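# Zero the dough sheeter's rollers and open them a quarter turn

### The arm

A 6-joint arm with a two-finger parallel gripper is mounted at the origin on a cart in front of the work surface, level with it; the furniture and walls round the work are solid. World frame = base frame: x ahead of the robot, y to its left, z up, the work surface at z = 0. Lengths are in m, angles in rad, forces in N, time in s.
With the tool pointing down it reaches from about 0.25 to 0.725 m from the base axis. Payload 4 kg.
Tool frame: the origin (TCP) lies midway between the tips of the shut fingers; the grasp point (between the pads) lies 19 mm behind it; z points along the fingers, y is the line along which they close (so a half turn about z gives the same grasp; the last joint's range is limited). The gripper opens to 85 mm and grips with 20 to 120 N. Pads are 22 mm wide; open, the fingers measure 114 mm over their backs; the gripper's body (76 mm by 85 mm) begins 54 mm behind the grasp point. The pads swing forward as they close: fully open they stand 13 mm farther back than shut.
Start: joints at [1.28, 0.241, 0.005, 1.335, 0, 1.571], TCP at [0.143, 0.479, 0.231] pointing down, gripper open.
Joint ranges: [-2.72, 2.72], [-1.05, 1.87], [-1.09, 1.28], [-1.99, 2.15], [-1.42, 1.44], [-3.14, 3.14]. Speed limits (rad/s): [2.79, 2.79, 3.14, 3.14, 3.14, 3.14].

### API

Orientations are given as a rotation vector (axis times angle).
In Python, from workcell import arm gives the robot as it stands. The module is installed in compiled form; this text tells all that it offers.
- The arm moves only by the tool step_arm, never from a script. Its argument "increments" is a list of rows, each an object of numbers: "dx", "dy", "dz": the shift along the tool's x, y, z in mm; "turn": the turn about the tool's z in degrees; "hand": the opening, from 0 (shut) to 1 (fully open). In form: [{"dx": .., "dy": .., "dz": .., "turn": .., "hand": ..}, ...]. A call has 1 to 5 rows; each row shifts and turns the commanded pose from where the row before left it, along the tool's axes as they then stand; what a row does not reach is not made up. A row lasts 1/12 s, in which the tool goes at most 41.7 mm and 7.16 degrees, less where a joint would pass 70% of its speed; a pose out of reach is approached as far as the arm can. A call with a gripper value outside its range is refused whole. The fingers move at their own pace and stop on an object; the grip force is fixed at half the most. Time passes only in rows, so rows that do not move let the fingers close. It gives the time, the measured TCP pose, the force, the opening and the grip force at its end, in the units of the state.
- arm.state(): the state, without advancing time (a new reading comes with each control period).
- arm.snapshot(name): name is "side" or "top" or "wrist"; returns the picture (480x640x3 uint8, blue, green, red); there is no depth.
- arm.camera_info(name): a dict with "fovy" (degrees; the focal length in pixels is half the picture's height over the tangent of half this angle, whatever the lens; pixels are square), "cx", "cy" (the principal point, pixels), "R" (3x3) and "t" (3): a world point X has camera coordinates R X + t. Camera axes: x right, y down, z forward; pixel columns grow to the right and rows downward; lengths in m; the calibration is good to about 2 mm. A picture is of the moment at which its call begins: read the wrist's pose just before it. camera_info takes no time and is no camera call; for the wrist camera it gives the pose at the moment of the call.
- arm.job_done(): hands the job in; it is judged then, once.
Trained networks look in the newest picture that a camera, given by its name, has taken for a name from the list of things; names that differ only in an ending like _2 or _b are one class to them, and where a whole thing is asked for, a point or a joint stands for the part that bears it (a point fixed in the world has none). Each returns a list of dicts, best first, with "conf" (0 to 1); they miss things now and then, are a little off and sometimes report something else, mostly with a low value. They report only what shows in the picture. A call takes as long as a camera call. They do not tell look-alikes from the thing itself.
- arm.outline_of(camera, label): "region" (480x640 bool, what is visible of it) and "xy" ([column, row] in pixels, amid what is visible of it).
The state is a dict: "clock": time; "joint_positions": joint angles; "dq": joint speeds; "effort": joint torques, N m; "eef_pos": TCP position; "tcp_rot": TCP orientation; "wrist_force": force on the tool from outside, world axes, zero at the start; "ft_torque": the same for the moment, N m; "grip_width": opening from 0.0 (shut) to 1.0 (fully open); "grip_force": force on a finger pad.
Only numpy, scipy, OpenCV 4.12 (cv2) and the standard library are available. Lean on these libraries where they do the work, as an engineer would, in place of code of your own. Each camera call takes 0.05 s, during which the arm holds its last target. There are 200 camera calls.

### The job

Set up the hand-cranked dough sheeter: hang the folded steel apron astride the round bar in front of the rollers, between the two side cheeks, and let go of it. Then screw the black wing knob on top down, clockwise seen from above, until the upper roller seats on the lower one and the knob stops, and back it off a quarter turn. Finish while still holding the knob there with the fingers, so that it cannot creep while someone else nips up the lock nut, and leave everything else on the tables where it stands.

Things in the scene. Friction and masses are not known exactly. Their poses are not given: they have to be found in the camera images.
- sheeter: grey bench dough sheeter, fixed. Origin on the table under its middle; x to its back (front, with the bar, faces the robot), y to its left, z up. Side cheeks 12 mm thick, inner faces at y = +-75 mm; their horns run forward to x = -147 mm, tops at z = 180 mm. Rollers across at x = 10 mm. Crosshead x -20 to 40 mm, top z = 184 mm; lock nut on it 28 mm wide, to z = 191 mm. Crank to y = -158 mm.
- feed_bar (a point): middle of the feed bar's axis: a round steel bar, 12 mm thick, 150 mm free between the horns, level, along the sheeter's y; 130 mm in front of the sheeter's origin and 165 mm above the table. Axes as the sheeter's.
- apron: loose feed apron, 0.16 kg: 3 mm steel sheet folded to an upside-down U with flared skirts, 100 mm long (its y), 76.5 mm high, 58 mm over the hems it stands on, on the left table. Origin: centre of its underside; z up. From z = 40 to 68 mm its legs are upright: 22 mm over the outside (x), 16 mm inside; grip there from above, across x, at mid-length. Alike back and front.
- apron_crown (a point): middle of the inside of the apron's fold, 73.5 mm above its origin; lies on the top of the bar (6 mm above point feed_bar) when the apron hangs. Axes as the apron's.
- wing_knob: black wing knob of the gap screw, highest thing on the sheeter: a straight bar 56 mm long (its x), 14 mm wide (y), flat upright sides, 24 mm high (6 to 30 mm above its origin), turning about z. Origin on the axis, 10 mm behind the sheeter's origin, 196 mm above the table when seated and 6 mm more per turn undone. Grip its sides from above across y; alike after half a turn.
- knob_grip (a point): point to grip the wing knob: on its axis, 20 mm above body wing_knob's origin (about 216 mm above the table). Axes as the wing knob's.
- gap_screw (a joint): how far the gap screw is undone, rad, anticlockwise from above: 0 = seated (rollers meet, hard stop), 1.57 = backed off a quarter turn, at most 3.5. Starts between 1.9 and 2.9, more than one grasp can turn on most wrists: let go and take the knob again on the way. About 0.07 N m of friction; stays where it is left.
- bench_scraper: bystander, to be left alone: dough scraper with a black handle, 94 x 152 x 25 mm, lying flat on the left table
- flour_dredger: bystander, to be left alone: metal flour shaker with a handle, 65 x 96 x 102 mm, right of and behind the sheeter. To its right, round x = 0.56, y = -0.58 m on the right table, stands a stand mixer (fixed furniture, 400 x 270 mm, 345 mm high): keep the arm clear of it
- jar_honey: bystander, to be left alone: honey jar with a white lid, 66 mm wide, 95 mm high, at the front of the middle table
- ring_mould: bystander, to be left alone: plain metal ring, 69 mm wide, 45 mm high, on the left table
- pepper_mill: bystander, to be left alone: wooden pepper mill, 58 mm wide, 170 mm high, front right
- spice_jar: bystander, to be left alone: spice jar with a red cap, 43 mm wide, 96 mm high, front right
Mind the look-alikes: they are no part of the job. What is shaped like the apron but pink or red is not meant.

How it is judged:
By the outcome, as a careful person would: the job done as asked, in the order asked, and still so for the second after the job is handed in, while the arm keeps its last pose, push and grip.
It also fails if it takes over 67 s, if anything falls off the work surface, if the arm or the gripper's body presses on something with over 40 N, if the wrist force passes 120 N, or if a joint passes its speed limit or range.

## Working session

There is one attempt and no reset: what is moved stays moved. The work goes in short steps, Python scripts to look and compute and a tool call to move; the robot and the scene stay as the last step left them, time stands still between calls to the robot, and variables do not carry over. Pictures are saved under pics/ and viewed, at most 10 in all, crops included, and the job is handed in when it is done.

Besides the shell and the picture viewer there is one more tool, called after "Emit:" in YAML: its name, and indented under it one key for each argument. step_arm: Moves the arm, as the interface text tells. Its arguments: {"type":"object","properties":{"increments":{"type":"array","items":{"type":"object","properties":{"dx":{"type":"number"},"dy":{"type":"number"},"dz":{"type":"number"},"turn":{"type":"number"},"hand":{"type":"number"}}}}},"required":["increments"]}

```bash
mkdir -p pics; cat > h.py <<'E'
import numpy as np, cv2
from workcell import arm
from scipy.spatial.transform import Rotation as Rot
def K(c):
    i=arm.camera_info(c); f=240/np.tan(np.radians(i['fovy'])/2)
    return f,i['cx'],i['cy'],np.array(i['R']),np.array(i['t'])
def proj(c,X):
    f,cx,cy,R,t=K(c); p=np.atleast_2d(X)@R.T+t
    return np.c_[f*p[:,0]/p[:,2]+cx,f*p[:,1]/p[:,2]+cy]
def ray(c,uv,z):
    f,cx,cy,R,t=K(c); d=R.T@np.array([(uv[0]-cx)/f,(uv[1]-cy)/f,1]); o=-R.T@t
    return o+d*(z-o[2])/d[2]
E
python3 - <<'E'
from h import *
s=arm.state(); print(s['clock'],s['eef_pos'],s['tcp_rot'],s['grip_width'])
for c in ('side','top'):
    im=arm.snapshot(c); cv2.imwrite(f'pics/{c}0.png',im)
    i=arm.camera_info(c); print(c,i['fovy'],-np.array(i['R']).T@np.array(i['t']))
    for l in ('apron','wing_knob','sheeter','bench_scraper','ring_mould'):
        for o in arm.outline_of(c,l): 
            r=o['region'];print(c,l,round(o['conf'],2),np.round(o['xy'],1),r.sum())
E
```

```text
0.0 [0.14317411 0.47840286 0.2304112 ] [-0.45513947 -3.10815079  0.00322701] 1.0000281195354712
side 52.60147576499573 [ 0.42969237 -0.84271134  0.85401436]
side apron 0.76 [287.6 225.4] 411
side apron 0.62 [235.3 212.9] 831
side wing_knob 0.61 [375.1 245.7] 329
side sheeter 0.87 [366.9 297.8] 9869
side bench_scraper 0.66 [358.  199.2] 940
side bench_scraper 0.48 [373.7 248.5] 389
side ring_mould 0.86 [267.4 191.9] 431
side ring_mould 0.56 [373.6 245.9] 325
top 56.9051201113025 [0.38557596 0.10001306 1.40020002]
top apron 0.84 [241.9 321.2] 538
top apron 0.7 [269.1 272. ] 624
top apron 0.68 [373.1 304.9] 648
top wing_knob 0.52 [387.1 210.9] 121
top sheeter 0.55 [385.4 222.3] 5180
top bench_scraper 0.72 [227.8 202.7] 1291
top ring_mould 0.54 [193.5 290.7] 231
```

View pics/top0.png

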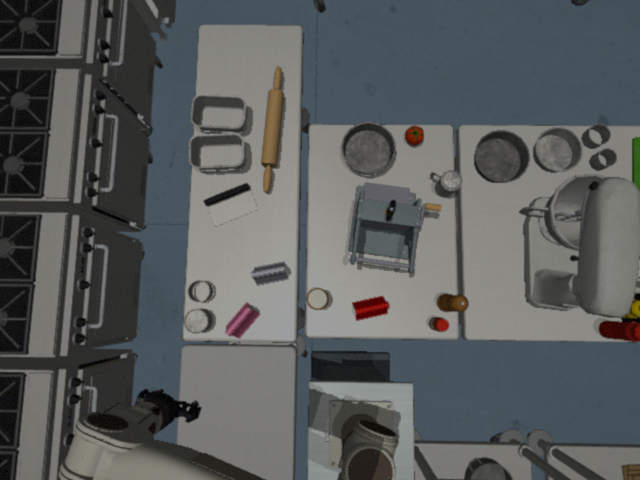

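View pics/side0.png

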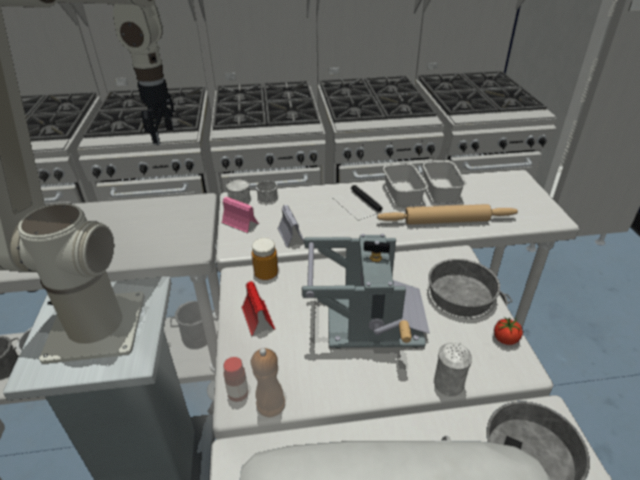

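The look-alikes in the top picture are grey at (269,272), pink at (242,321) and red at (371,307). Only the grey one, on the left table, fits "steel apron". I'll fit its pose and confirm it with an enlarged crop.

```bash
cat >> h.py <<'E'
from scipy.optimize import minimize
def apron_mask(c,p,z0=0):
    x,y,th=p; m=np.zeros((480,640),np.uint8)
    for prof in ([(29,0),(-29,0),(11,40),(-11,40)],[(11,40),(-11,40),(11,68),(-11,68),(6,76.5),(-6,76.5)]):
        P=np.array([[a,b,z] for a,z in prof for b in (-50,50)])/1000
        W=P@Rot.from_euler('z',th).as_matrix().T+[x,y,z0]
        h=cv2.convexHull((proj(c,W)*16).astype(np.int32)); cv2.fillConvexPoly(m,h,1,shift=4)
    return m
def fit_apron(regs,p0):
    def cost(p):
        e=0
        for c,r in regs:
            m=apron_mask(c,p)>0; e-= (m&r).sum()/(m|r).sum()
        return e
    best=None
    for _ in range(3):
        q=minimize(cost,p0 if best is None else best.x,method='Nelder-Mead',options=dict(initial_simplex=(p0 if best is None else best.x)+np.array([[0,0,0],[.01,0,0],[0,.01,0],[0,0,.15]])))
        best=q
    return best.x,best.fun
E
python3 - <<'E'
from h import *
regs=[];
for c,u in (('side',(287,225)),('top',(269,272))):
    for o in arm.outline_of(c,'apron'):
        if np.hypot(*(np.array(o['xy'])-u))<12: regs.append((c,o['region'])); break
p0=np.r_[ray('top',(269,272),.04)[:2],0]
a=cv2.minAreaRect(np.argwhere(regs[1][1])[:,::-1].astype(np.float32)); print(a,p0)
for t in (0.3,-0.3): print(fit_apron(regs,p0+[0,0,t]))
print([fit_apron([r],p0+[0,0,.25]) for r in regs])
im=cv2.imread('pics/top0.png')
A=cv2.resize(im[170:290,340:460],None,fx=5,fy=5,interpolation=2)[:600]
B=cv2.resize(im[240:300,240:300],None,fx=3.3,fy=3.3,interpolation=2)
out=np.zeros((600,800,3),np.uint8); out[:600,:600]=A; out[:198,602:800]=B
cv2.imwrite('pics/crop.png',out)
# sheeter guess
k=ray('top',(391,210),.226); print('knob',k)
E
```

```text
((268.6603698730469, 273.18865966796875), (19.16600799560547, 35.383399963378906), 79.3803482055664) [0.47787593 0.28498361 0.        ]
(array([0.47827932, 0.28512322, 0.19389427]), np.float64(-1.4990552780313675))
(array([0.47783118, 0.28512531, 0.18220315]), np.float64(-1.4998014034158613))
[(array([0.47742991, 0.2995337 , 0.08007882]), np.float64(-0.5988286969253295)), (array([0.47776106, 0.28660176, 0.20219425]), np.float64(-0.9382530120481928))]
knob [ 0.63584585 -0.06525695  0.226     ]
```

View pics/crop.png

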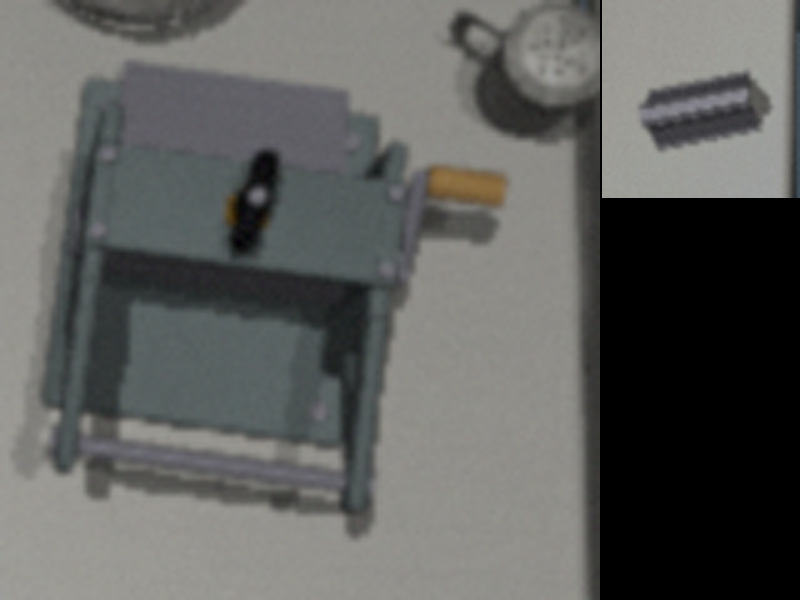

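The crop confirms it: the grey apron is plain steel with its ridge running left–right. The feed bar's ends are at about px (356,258) and (410,266), and the knob axis is at (391.6,209).

```bash
cat >> h.py <<'E'
def delta(x,y,z,ang,p=None,r=None):
    "ang: wanted tool-y world angle deg -> tool-frame mm and turn deg from measured (or given) pose, half-turn free"
    s=arm.state(); p=s['eef_pos'] if p is None else p
    R=Rot.from_rotvec(s['tcp_rot'] if r is None else r).as_matrix()
    d=R.T@(np.array([x,y,z])-p)*1000
    a=np.degrees(np.arctan2(R[1,1],R[0,1]))
    t=(a-ang+90)%180-90
    print('d',np.round(d,1),'turn',round(t,1),'cur ang',round(a,1),'pos',np.round(p,4),'q',np.round(s['joint_positions'],2),'t',s['clock'])
E
python3 - <<'E'
from h import *
L=ray('top',(355.6,258),.165);Rr=ray('top',(410,266.4),.165)
k=ray('top',(391.6,209),.226)
y=(L-Rr)/np.linalg.norm(L-Rr); x=np.array([y[1],-y[0],0]); m=(L+Rr)/2
print(L,Rr,np.linalg.norm(L-Rr),'yaw',np.degrees(np.arctan2(x[1],x[0])),'feed',m,'knob',k,'feed from knob',k-.14*x)
delta(.478,.285,.20,11)
E
```

```text
[0.51112552 0.02619748 0.165     ] [ 0.4891197  -0.12521764  0.165     ] 0.1530058706443253 yaw -8.26915070114186 feed [ 0.50012261 -0.04951008  0.165     ] knob [ 0.63860683 -0.06689493  0.226     ] feed from knob [ 0.50006235 -0.04675965  0.226     ]
d [-376.2  -89.9   31.3] turn 62.3 cur ang 73.3 pos [0.1434 0.479  0.2313] q [ 1.28  0.24  0.01  1.34 -0.    1.57] t 0.7
```

Emit:
step_arm:
  increments:
    - {"dx": -37.6, "dy": -9, "dz": 3}
    - {"dx": -37.6, "dy": -9, "dz": 3}
    - {"dx": -37.6, "dy": -9, "dz": 3}
    - {"dx": -37.6, "dy": -9, "dz": 3}
    - {"dx": -37.6, "dy": -9, "dz": 3}

```text
$.increments[0]: bad value
```

Emit:
step_arm:
  increments:
    - {"dx": -37.6, "dy": -9, "dz": 3}
    - {"dx": -37.6, "dy": -9, "dz": 3}
    - {"dx": -37.6, "dy": -9, "dz": 3}
    - {"dx": -37.6, "dy": -9, "dz": 3}
    - {"dx": -37.6, "dy": -9, "dz": 3}

```text
$.increments[0]: bad value
```

Emit:
step_arm:
  increments:
    - {"turn": 7}
    - {"turn": 7}
    - {"turn": 7}
    - {"turn": 7}
    - {"turn": 7}

```text
$.increments[0]: bad value
```

Emit:
step_arm:
  increments:
    - {"turn": 7}
    - {"turn": 7}
    - {"turn": 7}
    - {"turn": 6}
    - {}

```text
$.increments[0]: bad value
```

```bash
python3 - <<'E'
from h import *
delta(.478,.285,.20,11)
im=arm.snapshot('wrist'); cv2.imwrite('pics/w1.png',im)
print(proj('wrist',[[.478,.285,.0735]]))
for o in arm.outline_of('wrist','apron'):
    r=o['region']; print(o['conf'],o['xy'],r.sum())
    print(fit_apron([('wrist',r)],np.array([.478,.285,.19])))
E
```

```text
d [-376.2  -89.9   31.3] turn 62.3 cur ang 73.3 pos [0.1434 0.479  0.2313] q [ 1.28  0.24  0.01  1.34 -0.    1.57] t 0.7
[[250.5504489  503.66080193]]
0.62 [278.4, 369.4] 2764
(array([0.478, 0.285, 0.19 ]), np.float64(0.0))
```

View pics/w1.png

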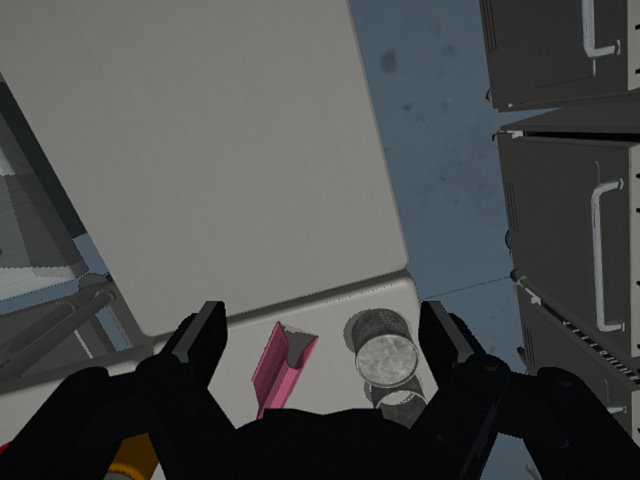

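The moves were refused, apparently because every field has to be given. This picture still shows the start pose, with the pink look-alike at (285,370). I'll resend with all fields filled in.

Emit:
step_arm:
  increments:
    - {"dx": -37.6, "dy": -9, "dz": 3, "turn": 0, "hand": 1}
    - {"dx": -37.6, "dy": -9, "dz": 3, "turn": 0, "hand": 1}
    - {"dx": -37.6, "dy": -9, "dz": 3, "turn": 0, "hand": 1}
    - {"dx": -37.6, "dy": -9, "dz": 3, "turn": 0, "hand": 1}
    - {"dx": -37.6, "dy": -9, "dz": 3, "turn": 0, "hand": 1}

```text
clock: 1.22
eef_pos: [0.3118, 0.381, 0.2164]
tcp_rot: [0.454, 3.108, 0.001]
wrist_force: [0.9, 1.1, 0.4]
grip_width: 0.999
grip_force: 0.0
```

Emit:
step_arm:
  increments:
    - {"dx": -37.6, "dy": -9, "dz": 3, "turn": 0, "hand": 1}
    - {"dx": -37.6, "dy": -9, "dz": 3, "turn": 0, "hand": 1}
    - {"dx": -37.6, "dy": -9, "dz": 3, "turn": 0, "hand": 1}
    - {"dx": -37.6, "dy": -9, "dz": 3, "turn": 0, "hand": 1}
    - {"dx": -37.6, "dy": -9, "dz": 3, "turn": 0, "hand": 1}

```text
clock: 1.63
eef_pos: [0.4793, 0.2837, 0.2013]
tcp_rot: [0.455, 3.108, 0.0]
wrist_force: [0.0, 0.5, -0.1]
grip_width: 0.997
grip_force: 0.0
```

Emit:
step_arm:
  increments:
    - {"dx": 0, "dy": 0, "dz": 0, "turn": 7, "hand": 1}
    - {"dx": 0, "dy": 0, "dz": 0, "turn": 7, "hand": 1}
    - {"dx": 0, "dy": 0, "dz": 0, "turn": 7, "hand": 1}
    - {"dx": 0, "dy": 0, "dz": 0, "turn": 7, "hand": 1}
    - {"dx": 0, "dy": 0, "dz": 0, "turn": 7, "hand": 1}

```text
clock: 2.05
eef_pos: [0.4779, 0.2847, 0.2011]
tcp_rot: [-1.378, -2.823, 0.0]
wrist_force: [-0.6, -0.5, 0.6]
grip_width: 1.0
grip_force: 0.0
```

Emit:
step_arm:
  increments:
    - {"dx": 0, "dy": 0, "dz": 0, "turn": 7, "hand": 1}
    - {"dx": 0, "dy": 0, "dz": 0, "turn": 7, "hand": 1}
    - {"dx": 0, "dy": 0, "dz": 0, "turn": 7, "hand": 1}
    - {"dx": 0, "dy": 0, "dz": 0, "turn": 6, "hand": 1}
    - {"dx": 0, "dy": 0, "dz": 0, "turn": 0, "hand": 1}

```text
clock: 2.47
eef_pos: [0.4778, 0.285, 0.2013]
tcp_rot: [-1.993, -2.428, 0.0]
wrist_force: [-0.5, -0.5, 1.1]
grip_width: 1.0
grip_force: 0.0
```

```bash
python3 - <<'E'
from h import *
delta(.478,.285,.20,11)
im=arm.snapshot('wrist')
print(proj('wrist',[[.478,.285,.0735]]))
v=im.copy()
for o in arm.outline_of('wrist','apron'):
    r=o['region']; print(o['conf'],o['xy'],r.sum())
    try:
        p,f=fit_apron([('wrist',r)],np.array([.478,.285,.19])); print(p,f)
        cv2.drawContours(v,cv2.findContours(apron_mask('wrist',p),0,2)[0],-1,(0,255,0),1)
    except Exception as e: print(e)
cv2.imwrite('pics/w2.png',v)
E
```

```text
d [-0.   0.2  1.3] turn 0.2 cur ang 11.2 pos [0.4778 0.285  0.2013] q [ 0.54  0.37  0.1   1.3  -0.    1.91] t 2.4667
[[323.35159406 229.90875547]]
0.63 [175.3, 75.0] 9440
[0.478 0.285 0.19 ] 0.0
0.58 [324.9, 213.8] 5955
[0.47910248 0.28633054 0.21620267] -0.9465794929038431
```

View pics/w2.png

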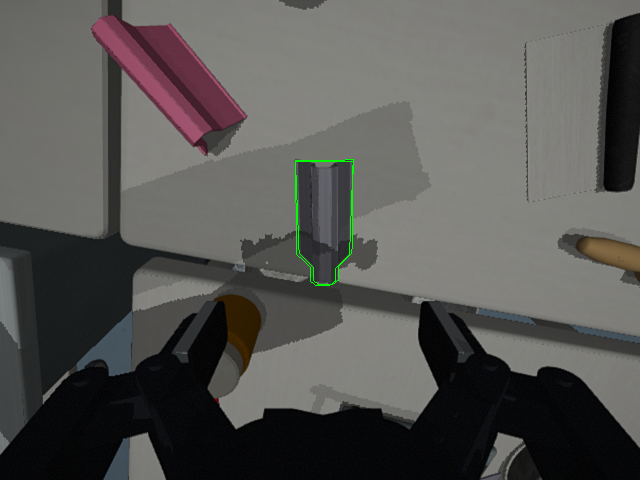

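The green outline matches the grey apron at (325,215), with the pink one well away at (175,80). The fitted pose is (0.479, 0.286) with a yaw of 12.4°. Descending.

Emit:
step_arm:
  increments:
    - {"dx": 1, "dy": 1.3, "dz": 35, "turn": -1.2, "hand": 1}
    - {"dx": 0, "dy": 0, "dz": 38, "turn": 0, "hand": 1}
    - {"dx": 0, "dy": 0, "dz": 38, "turn": 0, "hand": 1}
    - {"dx": 0, "dy": 0, "dz": 32, "turn": 0, "hand": 1}
    - {"dx": 0, "dy": 0, "dz": 21, "turn": 0, "hand": 1}

```text
clock: 2.98
eef_pos: [0.4768, 0.285, 0.0338]
tcp_rot: [-1.961, -2.452, 0.007]
wrist_force: [-0.8, -0.5, -0.6]
grip_width: 0.998
grip_force: 0.0
```

Emit:
step_arm:
  increments:
    - {"dx": 0, "dy": 0, "dz": 0, "turn": 0, "hand": 0}
    - {"dx": 0, "dy": 0, "dz": 0, "turn": 0, "hand": 0}
    - {"dx": 0, "dy": 0, "dz": 0, "turn": 0, "hand": 0}
    - {"dx": 0, "dy": 0, "dz": 0, "turn": 0, "hand": 0}
    - {"dx": 0, "dy": 0, "dz": 0, "turn": 0, "hand": 0}

```text
clock: 3.4
eef_pos: [0.4804, 0.2871, 0.0395]
tcp_rot: [1.964, 2.45, 0.006]
wrist_force: [0.2, 0.2, 0.2]
grip_width: 0.302
grip_force: 0.0
```

Emit:
step_arm:
  increments:
    - {"dx": 0, "dy": 0, "dz": 0, "turn": 0, "hand": 0}
    - {"dx": 0, "dy": 0, "dz": 0, "turn": 0, "hand": 0}
    - {"dx": 0, "dy": 0, "dz": 0, "turn": 0, "hand": 0}
    - {"dx": 0, "dy": 0, "dz": 0, "turn": 0, "hand": 0}
    - {"dx": 0, "dy": 0, "dz": 0, "turn": 0, "hand": 0}

```text
clock: 3.82
eef_pos: [0.4804, 0.2872, 0.0396]
tcp_rot: [1.964, 2.45, 0.007]
wrist_force: [-0.4, 0.3, 6.7]
grip_width: 0.244
grip_force: 60.1
```

Emit:
step_arm:
  increments:
    - {"dx": 0, "dy": 0, "dz": -20, "turn": 0, "hand": 0}
    - {"dx": 0, "dy": 0, "dz": -40, "turn": 0, "hand": 0}
    - {"dx": 0, "dy": 0, "dz": -41, "turn": 0, "hand": 0}
    - {"dx": 0, "dy": 0, "dz": -41, "turn": 0, "hand": 0}
    - {"dx": 0, "dy": 0, "dz": -41, "turn": 0, "hand": 0}

```text
clock: 4.23
eef_pos: [0.4783, 0.2858, 0.2224]
tcp_rot: [-1.965, -2.451, 0.0]
wrist_force: [1.5, 0.3, -1.5]
grip_width: 0.247
grip_force: 59.2
```

Emit:
step_arm:
  increments:
    - {"dx": 0, "dy": 0, "dz": -30, "turn": 7, "hand": 0}
    - {"dx": 0, "dy": 0, "dz": 0, "turn": 7, "hand": 0}
    - {"dx": 0, "dy": 0, "dz": 0, "turn": 6.5, "hand": 0}
    - {"dx": 0, "dy": 0, "dz": 0, "turn": 0, "hand": 0}

```text
clock: 4.57
eef_pos: [0.479, 0.2863, 0.2515]
tcp_rot: [2.372, 2.06, 0.003]
wrist_force: [0.7, -0.7, -2.0]
grip_width: 0.25
grip_force: 59.2
```

```bash
python3 - <<'E'
from h import *
delta(.500,-.0485,.25,-8.3)
E
```

```text
d [-328.5   67.7    1.2] turn 0.2 cur ang -8.1 pos [0.479  0.2863 0.2515] q [ 0.54  0.35  0.21  1.43 -0.    2.25] t 4.5667
```

Emit:
step_arm:
  increments:
    - {"dx": -33, "dy": 6.8, "dz": 0, "turn": 0, "hand": 0}
    - {"dx": -33, "dy": 6.8, "dz": 0, "turn": 0, "hand": 0}
    - {"dx": -33, "dy": 6.8, "dz": 0, "turn": 0, "hand": 0}
    - {"dx": -33, "dy": 6.8, "dz": 0, "turn": 0, "hand": 0}
    - {"dx": -33, "dy": 6.8, "dz": 0, "turn": 0, "hand": 0}

```text
clock: 4.98
eef_pos: [0.4889, 0.1166, 0.2498]
tcp_rot: [-2.366, -2.066, 0.002]
wrist_force: [0.5, -0.2, -1.0]
grip_width: 0.246
grip_force: 59.2
```

Emit:
step_arm:
  increments:
    - {"dx": -33, "dy": 6.8, "dz": 0, "turn": 0, "hand": 0}
    - {"dx": -33, "dy": 6.8, "dz": 0, "turn": 0, "hand": 0}
    - {"dx": -33, "dy": 6.8, "dz": 0, "turn": 0, "hand": 0}
    - {"dx": -33, "dy": 6.8, "dz": 0, "turn": 0, "hand": 0}
    - {"dx": -31, "dy": 6.5, "dz": 0, "turn": 0, "hand": 0}

```text
clock: 5.4
eef_pos: [0.4997, -0.0498, 0.2499]
tcp_rot: [-2.367, -2.065, 0.001]
wrist_force: [-0.0, 0.5, -1.0]
grip_width: 0.245
grip_force: 59.2
```

Emit:
step_arm:
  increments:
    - {"dx": 0, "dy": 0, "dz": 0, "turn": 0, "hand": 0}
    - {"dx": 0, "dy": 0, "dz": 0, "turn": 0, "hand": 0}

```text
clock: 5.57
eef_pos: [0.4999, -0.0496, 0.2497]
tcp_rot: [-2.371, -2.06, 0.001]
wrist_force: [0.9, 0.2, -0.2]
grip_width: 0.243
grip_force: 59.2
```

```bash
python3 - <<'E'
from h import *
delta(.500,-.0485,.25,-8.3)
v=arm.snapshot('wrist')
a=np.radians(-8.3);X=np.array([np.cos(a),np.sin(a),0]);Y=np.array([-np.sin(a),np.cos(a),0]);F=np.array([.5,-.0485,.165])
def draw(c,v,pts,col):
    p=proj(c,np.array(pts)); cv2.polylines(v,[(p*16).astype(np.int32)],False,col,1,shift=4)
s=arm.state();T=np.array(s['eef_pos'])
for c,v in (('wrist',v),('side',arm.snapshot('side'))):
    Z=np.array([0,0,1])
    for e in (6,-6): draw(c,v,[F+X*e/1000+Y*.075,F+X*e/1000-Y*.075],(0,255,0))
    for y in (75,87,-75,-87): draw(c,v,[F+Z*.015+Y*y/1000-X*.017,F+Z*.015+Y*y/1000+X*.11],(0,255,255))
    kk=F+X*.14; kk[2]=.196+2+.028-2; draw(c,v,[kk-X*.02,kk+X*.02],(0,0,255)); draw(c,v,[kk-Y*.02,kk+Y*.02],(0,0,255))
    if c=='side': v=cv2.resize(v[200:360,270:450],None,fx=2.667,fy=2.667,interpolation=2); 
    out=v if c=='wrist' else v
    cv2.imwrite(f'pics/{c}3.png',out)
a_=cv2.resize(cv2.imread('pics/wrist3.png'),(400,300)); 
E
```

```text
d [ 1.1 -0.  -0.3] turn 0.3 cur ang -8.0 pos [ 0.4999 -0.0496  0.2497] q [-0.1   0.24  0.05  1.38  0.    1.61] t 5.5667
```

View pics/wrist3.png

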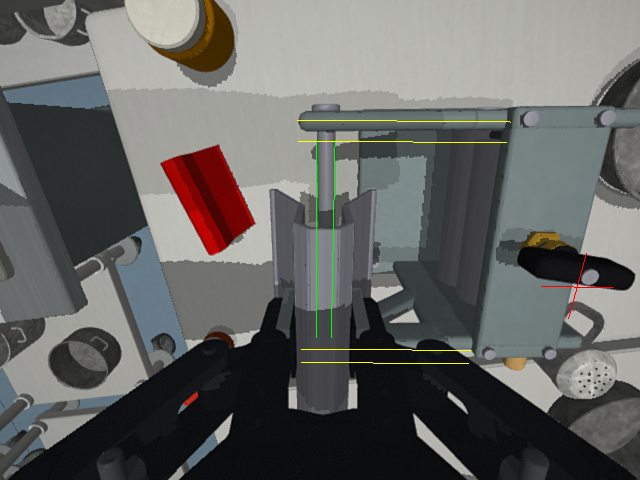

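View pics/side3.png

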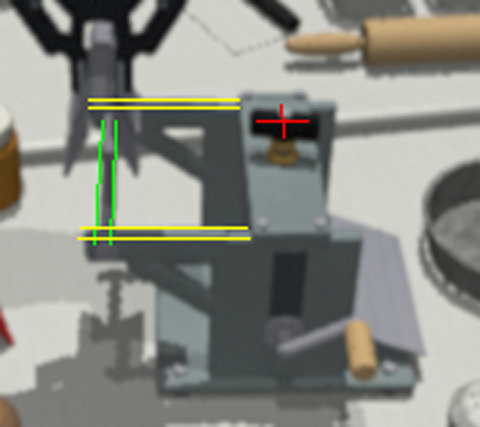

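The wrist picture shows the bar at about cols 318–335, on my estimate. The left horn's edges are at rows 110 and 131 against 121 and 141 predicted, and the knob top is at (590,277). So the sheeter sits about 6 mm further left than I had it and its yaw is slightly off. I'll refit from these points.

```bash
python3 - <<'E'
from h import *
from scipy.optimize import least_squares
# (sheeter-frame point, pixel, use_u,use_v)
D=[((-130,75,165),(326.5,132),1,1),((-60,87,180),(405,109),0,1),((-60,75,180),(405,129),0,1),((-20,81,184),(511,108),1,0),((-20,-75,184),(478,350),1,0),((10,0,228.5),(590,277),1,1)]
S=np.array([d[0] for d in D])/1e3;U=np.array([d[1] for d in D]);W=np.array([d[2:] for d in D])
def w(p): return S@Rot.from_euler('z',p[2]).as_matrix().T+[p[0],p[1],0]
f=lambda p:((proj('wrist',w(p))-U)*W).ravel()
r=least_squares(f,[.63,-.065,-.14],loss='soft_l1',f_scale=2)
print(r.x,np.degrees(r.x[2]),np.round(r.fun.reshape(-1,2),1))
p=r.x;M=Rot.from_euler('z',p[2]).as_matrix()
print('feed',M@[-.13,0,0]+[p[0],p[1],.165],'knob',M@[.01,0,0]+[p[0],p[1],0])
print('top proj', proj('top',[M@[-.13,.075,.165]+[p[0],p[1],0],M@[-.13,-.075,.165]+[p[0],p[1],0],M@[.01,0,.228]+[p[0],p[1],0]]))
F=M@[-.13,0,0]+[p[0],p[1],0]
delta(F[0],F[1],.2,np.degrees(p[2]))
E
```

```text
[ 0.63127028 -0.05945082 -0.12154244] -6.963868749379426 [[-1.3 -0.3]
 [ 0.  -0. ]
 [ 0.   1.2]
 [ 2.   0. ]
 [ 0.2 -0. ]
 [-0.6 -0.7]]
feed [ 0.50222932 -0.04368918  0.165     ] knob [ 0.64119651 -0.06066326  0.        ]
top proj [[353.96893704 257.91379412]
 [407.42996113 264.9362587 ]
 [389.37513499 207.88205351]]
d [ 4.2  1.7 49.9] turn -0.9 cur ang -7.9 pos [ 0.5    -0.0477  0.2499] q [-0.1   0.24  0.05  1.38  0.    1.61] t 5.6667
```

Emit:
step_arm:
  increments:
    - {"dx": 4, "dy": 1.5, "dz": 10, "turn": -0.9, "hand": 0}
    - {"dx": 0, "dy": 0, "dz": 30, "turn": 0, "hand": 0}
    - {"dx": 0, "dy": 0, "dz": 25, "turn": 0, "hand": 0}
    - {"dx": 0, "dy": 0, "dz": 5, "turn": 0, "hand": 0}
    - {"dx": 0, "dy": 0, "dz": 0, "turn": 0, "hand": 0}

```text
clock: 6.08
eef_pos: [0.5005, -0.0427, 0.1779]
tcp_rot: [-2.347, -2.081, 0.006]
wrist_force: [0.4, 0.2, -1.1]
grip_width: 0.25
grip_force: 59.2
```

Emit:
step_arm:
  increments:
    - {"dx": 0, "dy": 0, "dz": 4, "turn": 0, "hand": 0}
    - {"dx": 0, "dy": 0, "dz": 4, "turn": 0, "hand": 0}
    - {"dx": 0, "dy": 0, "dz": 3, "turn": 0, "hand": 0}
    - {"dx": 0, "dy": 0, "dz": 2, "turn": 0, "hand": 0}
    - {"dx": 0, "dy": 0, "dz": 0, "turn": 0, "hand": 0}

```text
clock: 6.5
eef_pos: [0.5026, -0.0443, 0.1675]
tcp_rot: [2.354, 2.08, 0.0]
wrist_force: [-0.9, 0.1, -1.6]
grip_width: 0.245
grip_force: 59.2
```

Emit:
step_arm:
  increments:
    - {"dx": 0, "dy": 0, "dz": 4, "turn": 0, "hand": 0}
    - {"dx": 0, "dy": 0, "dz": 4, "turn": 0, "hand": 0}
    - {"dx": 0, "dy": 0, "dz": 4, "turn": 0, "hand": 0}
    - {"dx": 0, "dy": 0, "dz": 3, "turn": 0, "hand": 0}
    - {"dx": 0, "dy": 0, "dz": 0, "turn": 0, "hand": 0}

```text
clock: 6.92
eef_pos: [0.5019, -0.0442, 0.1513]
tcp_rot: [-2.353, -2.079, 0.002]
wrist_force: [-0.4, 0.1, -1.2]
grip_width: 0.248
grip_force: 59.2
```

Emit:
step_arm:
  increments:
    - {"dx": 0, "dy": 0, "dz": 3, "turn": 0, "hand": 0}
    - {"dx": 0, "dy": 0, "dz": 3, "turn": 0, "hand": 0}
    - {"dx": 0, "dy": 0, "dz": 3, "turn": 0, "hand": 0}
    - {"dx": 0, "dy": 0, "dz": 2, "turn": 0, "hand": 0}
    - {"dx": 0, "dy": 0, "dz": 0, "turn": 0, "hand": 0}

```text
clock: 7.33
eef_pos: [0.5021, -0.0442, 0.1407]
tcp_rot: [-2.353, -2.08, 0.001]
wrist_force: [0.0, 0.2, -1.7]
grip_width: 0.244
grip_force: 59.2
```

```bash
python3 - <<'E'
from h import *
s=arm.state(); print(s['wrist_force'],s['ft_torque'],s['eef_pos'])
a=cv2.resize(arm.snapshot('wrist'),(440,330)); b=cv2.resize(arm.snapshot('side')[200:310,280:400],(360,330),interpolation=2)
cv2.imwrite('pics/hang.png',np.hstack([a,b]))
E
```

```text
[ 0.00217404  0.16668968 -1.70977375] [-0.01232181  0.03405502  0.07995989] [ 0.50209312 -0.04422315  0.14069049]
```

View pics/hang.png

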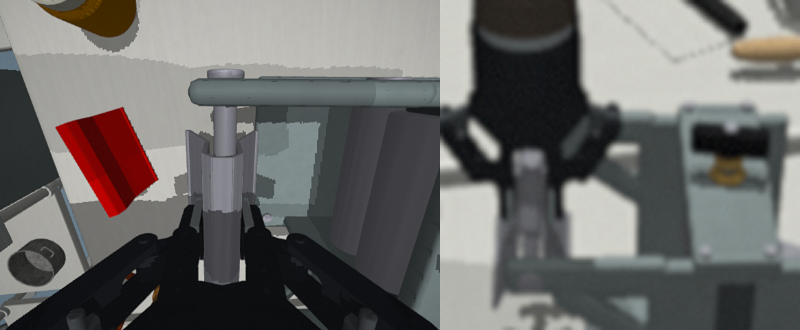

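The wrist half shows the bar at (225,125) entering the apron between its skirts, so it is astride with no contact force. I'll lower the last few millimetres and watch the force.

Emit:
step_arm:
  increments:
    - {"dx": 0, "dy": 0, "dz": 1.5, "turn": 0, "hand": 0}
    - {"dx": 0, "dy": 0, "dz": 1.5, "turn": 0, "hand": 0}
    - {"dx": 0, "dy": 0, "dz": 0, "turn": 0, "hand": 0}

```text
clock: 7.68
eef_pos: [0.5023, -0.0443, 0.1381]
tcp_rot: [-2.354, -2.08, 0.0]
wrist_force: [0.5, -0.5, -1.2]
grip_width: 0.247
grip_force: 59.2
```

Emit:
step_arm:
  increments:
    - {"dx": 0, "dy": 0, "dz": 1, "turn": 0, "hand": 0}
    - {"dx": 0, "dy": 0, "dz": 0, "turn": 0, "hand": 0}

```text
clock: 7.85
eef_pos: [0.5026, -0.0443, 0.1373]
tcp_rot: [2.354, 2.08, 0.0]
wrist_force: [0.4, -0.5, -1.2]
grip_width: 0.247
grip_force: 59.4
```

Emit:
step_arm:
  increments:
    - {"dx": 0, "dy": 0, "dz": 1, "turn": 0, "hand": 0}
    - {"dx": 0, "dy": 0, "dz": 0, "turn": 0, "hand": 0}

```text
clock: 8.02
eef_pos: [0.5028, -0.0443, 0.1371]
tcp_rot: [2.354, 2.08, 0.001]
wrist_force: [-1.9, 0.2, 3.8]
grip_width: 0.243
grip_force: 59.9
```

Emit:
step_arm:
  increments:
    - {"dx": 0, "dy": 0, "dz": 1, "turn": 0, "hand": 0}
    - {"dx": 0, "dy": 0, "dz": 0, "turn": 0, "hand": 0}

```text
clock: 8.18
eef_pos: [0.5028, -0.0443, 0.137]
tcp_rot: [2.353, 2.079, 0.002]
wrist_force: [-3.9, 0.8, 8.6]
grip_width: 0.248
grip_force: 60.8
```

Contact came at z = 0.137, as predicted. Releasing.

Emit:
step_arm:
  increments:
    - {"dx": 0, "dy": 0, "dz": -1, "turn": 0, "hand": 0.35}
    - {"dx": 0, "dy": 0, "dz": 0, "turn": 0, "hand": 0.5}
    - {"dx": 0, "dy": 0, "dz": 0, "turn": 0, "hand": 0.6}
    - {"dx": 0, "dy": 0, "dz": 0, "turn": 0, "hand": 0.6}
    - {"dx": 0, "dy": 0, "dz": 0, "turn": 0, "hand": 0.6}

```text
clock: 8.6
eef_pos: [0.5024, -0.0442, 0.136]
tcp_rot: [-2.354, -2.08, 0.001]
wrist_force: [-1.0, -0.1, 0.2]
grip_width: 0.598
grip_force: 0.0
```

Emit:
step_arm:
  increments:
    - {"dx": 0, "dy": 0, "dz": -10, "turn": 0, "hand": 0.6}
    - {"dx": 0, "dy": 0, "dz": -25, "turn": 0, "hand": 0.6}
    - {"dx": 0, "dy": 0, "dz": -40, "turn": 0, "hand": 0.6}
    - {"dx": 0, "dy": 0, "dz": -40, "turn": 0, "hand": 0.6}
    - {"dx": 0, "dy": 0, "dz": -40, "turn": 0, "hand": 0.6}

```text
clock: 9.02
eef_pos: [0.5019, -0.0442, 0.2935]
tcp_rot: [-2.354, -2.08, 0.0]
wrist_force: [1.7, -0.0, -0.0]
grip_width: 0.599
grip_force: 0.0
```

Emit:
step_arm:
  increments:
    - {"dx": 0, "dy": 0, "dz": -30, "turn": 0, "hand": 0.6}
    - {"dx": 0, "dy": 0, "dz": 0, "turn": 0, "hand": 0.6}
    - {"dx": 0, "dy": 0, "dz": 0, "turn": 0, "hand": 0.6}

```text
clock: 9.27
eef_pos: [0.5037, -0.0444, 0.3241]
tcp_rot: [2.351, 2.078, 0.006]
wrist_force: [0.1, 0.5, -0.5]
grip_width: 0.602
grip_force: 0.0
```

```bash
python3 - <<'E'
from h import *
delta(.6412,-.0607,.30,-6.96)
v=arm.snapshot('wrist'); cv2.imwrite('pics/w4.png',v)
for o in arm.outline_of('wrist','wing_knob'): print(o['conf'],o['xy'],o['region'].sum(),cv2.minAreaRect(np.argwhere(o['region'])[:,::-1].astype(np.float32)))
E
```

```text
d [  0.7 138.3  24.9] turn -0.1 cur ang -7.1 pos [ 0.5037 -0.0444  0.3241] q [-0.09  0.23  0.23  1.56 -0.    1.61] t 9.2667
0.86 [498.5, 240.3] 1738 ((500.05767822265625, 236.2115478515625), (80.21150207519531, 29.025188446044922), 11.309932708740234)
```

View pics/w4.png

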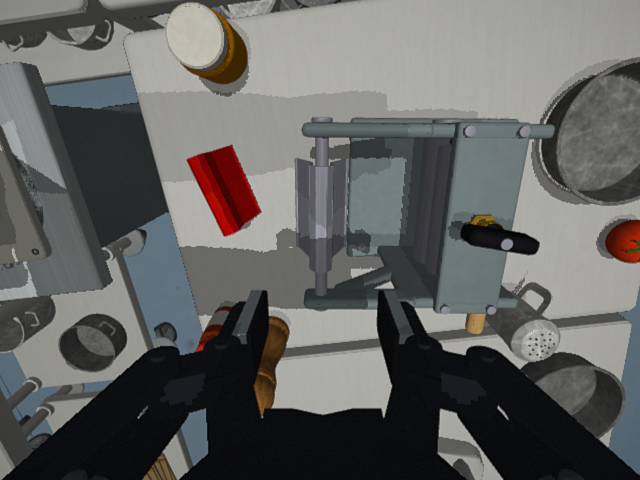

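The apron hangs on the bar at (320,210), clear of both horns. The knob top is at (506,243). Next I fit the knob's position and angle.

```bash
cat >> h.py <<'E'
def knob_mask(c,p,zo):
    P=np.array([[a,b,z] for a in(-28,28) for b in (-7,7) for z in (6,30)])/1000
    W=P@Rot.from_euler('z',p[2]).as_matrix().T+[p[0],p[1],zo]
    m=np.zeros((480,640),np.uint8); cv2.fillConvexPoly(m,cv2.convexHull((proj(c,W)*16).astype(np.int32)),1,shift=4); return m>0
def fit_knob(c,r,p0,zo):
    f=lambda p:-(knob_mask(c,p,zo)&r).sum()/(knob_mask(c,p,zo)|r).sum()
    b=np.array(p0,float)
    for _ in range(3): q=minimize(f,b,method='Nelder-Mead',options=dict(initial_simplex=b+np.array([[0,0,0],[.006,0,0],[0,.006,0],[0,0,.15]]))); b=q.x
    return b,q.fun
E
python3 - <<'E'
from h import *
im=cv2.imread('pics/w4.png'); r=arm.outline_of('wrist','wing_knob')[0]['region']
dark=(im.max(2)<60); dark[:200]=0;dark[275:]=0;dark[:,:450]=0
for R_ in (r,(dark|(r&(im.max(2)<90)))):
    for zo in (.1985,): print(R_.sum(),fit_knob('wrist',R_,[.6412,-.0607,-.3],zo))
print(ray('wrist',(506,243),.2295))
E
```

```text
1738 (array([ 0.63557417, -0.05964352, -0.35167203]), np.float64(-0.7759259259259259))
1711 (array([ 0.63124624, -0.05812006, -0.3586404 ]), np.float64(-0.727810650887574))
[ 0.63436011 -0.0593011   0.2295    ]
```

Emit:
step_arm:
  increments:
    - {"dx": 0, "dy": 34, "dz": 0, "turn": 0, "hand": 0.6}
    - {"dx": 0, "dy": 34, "dz": 0, "turn": 0, "hand": 0.6}
    - {"dx": 0, "dy": 34, "dz": 0, "turn": 0, "hand": 0.6}
    - {"dx": 0, "dy": 33, "dz": 0, "turn": 0, "hand": 0.6}
    - {"dx": 0, "dy": 0, "dz": 0, "turn": -7, "hand": 0.6}

```text
clock: 9.83
eef_pos: [0.6407, -0.0614, 0.3128]
tcp_rot: [-2.216, -2.217, 0.009]
wrist_force: [-1.6, -0.5, -2.3]
grip_width: 0.601
grip_force: 0.0
```

Emit:
step_arm:
  increments:
    - {"dx": 0, "dy": 0, "dz": 0, "turn": -7, "hand": 0.6}
    - {"dx": 0, "dy": 0, "dz": 0, "turn": -7, "hand": 0.6}
    - {"dx": 0, "dy": 0, "dz": 0, "turn": -7, "hand": 0.6}
    - {"dx": 0, "dy": 0, "dz": 0, "turn": -7, "hand": 0.6}
    - {"dx": 0, "dy": 0, "dz": 0, "turn": -7, "hand": 0.6}

```text
clock: 10.25
eef_pos: [0.6358, -0.0608, 0.3187]
tcp_rot: [-1.442, -2.786, 0.003]
wrist_force: [-0.4, 0.1, -0.2]
grip_width: 0.599
grip_force: 0.0
```

Emit:
step_arm:
  increments:
    - {"dx": 0, "dy": 0, "dz": 0, "turn": -7, "hand": 0.6}
    - {"dx": 0, "dy": 0, "dz": 0, "turn": -7, "hand": 0.6}
    - {"dx": 0, "dy": 0, "dz": 0, "turn": -7, "hand": 0.6}
    - {"dx": 0, "dy": 0, "dz": 0, "turn": -7, "hand": 0.6}
    - {"dx": 0, "dy": 0, "dz": 0, "turn": -7, "hand": 0.6}

```text
clock: 10.67
eef_pos: [0.6357, -0.0608, 0.3189]
tcp_rot: [-0.537, -3.091, 0.001]
wrist_force: [-0.3, -0.9, 1.0]
grip_width: 0.598
grip_force: 0.0
```

Emit:
step_arm:
  increments:
    - {"dx": 0, "dy": 0, "dz": 0, "turn": -7, "hand": 0.6}
    - {"dx": 0, "dy": 0, "dz": 0, "turn": -7, "hand": 0.6}
    - {"dx": 0, "dy": 0, "dz": 0, "turn": -7, "hand": 0.6}
    - {"dx": 0, "dy": 0, "dz": 0, "turn": -7, "hand": 0.6}
    - {"dx": 0, "dy": 0, "dz": 0, "turn": -7, "hand": 0.6}

```text
clock: 11.08
eef_pos: [0.6357, -0.0608, 0.3189]
tcp_rot: [0.417, -3.109, -0.002]
wrist_force: [0.9, 0.2, -0.0]
grip_width: 0.598
grip_force: 0.0
```

Emit:
step_arm:
  increments:
    - {"dx": 0, "dy": 0, "dz": 0, "turn": -7, "hand": 0.6}
    - {"dx": 0, "dy": 0, "dz": 0, "turn": -7, "hand": 0.6}
    - {"dx": 0, "dy": 0, "dz": 0, "turn": -7, "hand": 0.6}
    - {"dx": 0, "dy": 0, "dz": 0, "turn": -7, "hand": 0.6}
    - {"dx": 0, "dy": 0, "dz": 0, "turn": -7, "hand": 0.6}

```text
clock: 11.5
eef_pos: [0.6357, -0.0608, 0.3189]
tcp_rot: [1.333, -2.84, -0.004]
wrist_force: [0.3, 1.0, 0.1]
grip_width: 0.601
grip_force: 0.0
```

Emit:
step_arm:
  increments:
    - {"dx": 0, "dy": 0, "dz": 0, "turn": -7, "hand": 0.6}
    - {"dx": 0, "dy": 0, "dz": 0, "turn": -7, "hand": 0.6}
    - {"dx": 0, "dy": 0, "dz": 0, "turn": -7, "hand": 0.6}
    - {"dx": 0, "dy": 0, "dz": 0, "turn": -7, "hand": 0.6}
    - {"dx": 0, "dy": 0, "dz": 0, "turn": -7, "hand": 0.6}

```text
clock: 11.92
eef_pos: [0.6357, -0.0608, 0.3189]
tcp_rot: [2.126, -2.309, -0.005]
wrist_force: [0.4, -0.1, 0.4]
grip_width: 0.601
grip_force: 0.0
```

Emit:
step_arm:
  increments:
    - {"dx": 0, "dy": 0, "dz": 0, "turn": -7, "hand": 0.6}
    - {"dx": 0, "dy": 0, "dz": 0, "turn": -7, "hand": 0.6}
    - {"dx": 0, "dy": 0, "dz": 0, "turn": -7, "hand": 0.6}
    - {"dx": 0, "dy": 0, "dz": 0, "turn": -7, "hand": 0.6}
    - {"dx": 0, "dy": 0, "dz": 0, "turn": -7, "hand": 0.6}

```text
clock: 12.33
eef_pos: [0.6357, -0.0608, 0.3189]
tcp_rot: [2.723, -1.563, -0.007]
wrist_force: [0.5, 0.5, 0.4]
grip_width: 0.601
grip_force: 0.0
```

Emit:
step_arm:
  increments:
    - {"dx": 0, "dy": 0, "dz": 0, "turn": -7, "hand": 0.6}
    - {"dx": 0, "dy": 0, "dz": 0, "turn": -7, "hand": 0.6}
    - {"dx": 0, "dy": 0, "dz": 0, "turn": -7, "hand": 0.6}
    - {"dx": 0, "dy": 0, "dz": 0, "turn": -7, "hand": 0.6}
    - {"dx": 0, "dy": 0, "dz": 0, "turn": -7, "hand": 0.6}

```text
clock: 12.75
eef_pos: [0.6357, -0.0608, 0.3189]
tcp_rot: [3.068, -0.672, -0.007]
wrist_force: [0.0, 1.0, 0.4]
grip_width: 0.6
grip_force: 0.0
```

Emit:
step_arm:
  increments:
    - {"dx": 0, "dy": 0, "dz": 0, "turn": -3, "hand": 0.6}
    - {"dx": 0, "dy": 0, "dz": 0, "turn": 0, "hand": 0.6}
    - {"dx": 0, "dy": 0, "dz": 0, "turn": 0, "hand": 0.6}

```text
clock: 13.0
eef_pos: [0.6359, -0.0608, 0.3195]
tcp_rot: [3.083, -0.603, -0.005]
wrist_force: [0.0, 0.1, 0.2]
grip_width: 0.601
grip_force: 0.0
```

```bash
python3 - <<'E'
from h import *
delta(.638,-.060,.2035,70)
v=arm.snapshot('wrist'); cv2.imwrite('pics/w5.png',v)
for o in arm.outline_of('wrist','wing_knob'):
    r=o['region']; print(o['conf'],o['xy'],r.sum())
    p,f=fit_knob('wrist',r,[.638,-.060,-.35],.1985); print(p,f)
    cv2.drawContours(v,cv2.findContours(knob_mask('wrist',p,.1985).astype(np.uint8),0,2)[0],-1,(0,255,0),1)
cv2.imwrite('pics/w5.png',v)
E
```

```text
d [  2.   -1.6 116. ] turn -2.2 cur ang -112.2 pos [ 0.6359 -0.0608  0.3195] q [-0.1   0.54  0.67  1.71  0.   -2.85] t 13.0
0.7 [322.5, 227.3] 1423
[ 0.64036359 -0.0635368  -0.2876638 ] -0.794431279620853
0.44 [323.3, 184.4] 37156
[ 0.64125853 -0.03909677  0.91400396] -0.05805097289878085
```

View pics/w5.png

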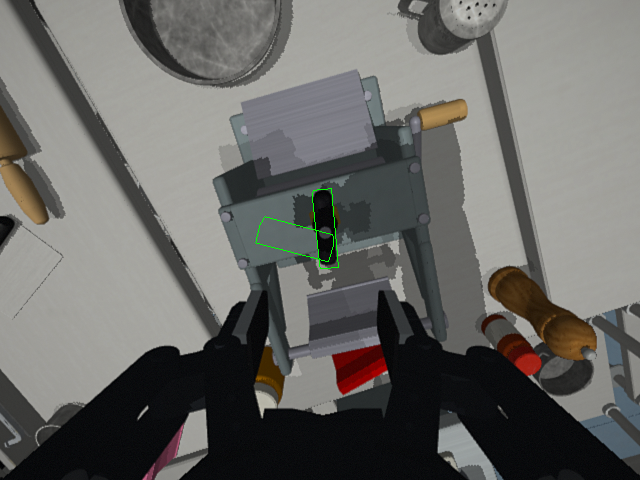

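The knob is upright in the picture, from (322,190) to (326,265), with its stud near (325,233). The first fit is right and the second is spurious.

```bash
python3 - <<'E'
from h import *
print(ray('wrist',(325,233),.2295))
r=arm.outline_of('wrist','wing_knob')[0]['region']
g=np.argwhere(r)[:,::-1].astype(np.float32); vx=cv2.fitLine(g,2,0,.01,.01).ravel();print(vx)
u=g[:,1]; top=g[u<205].mean(0);bot=g[u>255].mean(0);print(top,bot,u.min(),u.max())
for z in (.215,.2285):
    a,b=ray('wrist',top,z),ray('wrist',bot,z);d=a-b; print(z,np.degrees(np.arctan2(d[1],d[0])),(a+b)/2)
    a,b=ray('wrist',(top[0],u.min()),z),ray('wrist',(bot[0],u.max()),z);print((a+b)/2,np.linalg.norm(a-b))
E
```

```text
[ 0.64056153 -0.06330514  0.2295    ]
[9.3960434e-02 9.9557590e-01 3.2472873e+02 2.2609416e+02]
[322.156 197.724] [327.45456 259.2314 ] 190.0 263.0
0.215 -17.21186546154842 [ 0.63901933 -0.06265658  0.215     ]
[ 0.64021379 -0.06314957  0.215     ] 0.05897891780010629
0.2285 -17.21186546154841 [ 0.64290538 -0.06412087  0.2285    ]
[ 0.64403476 -0.06458701  0.2285    ] 0.05576554518132871
```

Emit:
step_arm:
  increments:
    - {"dx": 5.4, "dy": -0.3, "dz": 20, "turn": -5, "hand": 0.6}
    - {"dx": 0, "dy": 0, "dz": 35, "turn": 0, "hand": 0.6}
    - {"dx": 0, "dy": 0, "dz": 35, "turn": 0, "hand": 0.6}
    - {"dx": 0, "dy": 0, "dz": 20, "turn": 0, "hand": 0.6}
    - {"dx": 0, "dy": 0, "dz": 8, "turn": 0, "hand": 0.6}

```text
clock: 13.57
eef_pos: [0.639, -0.0624, 0.1985]
tcp_rot: [3.106, -0.467, -0.013]
wrist_force: [-0.1, -0.7, -1.0]
grip_width: 0.597
grip_force: 0.0
```

Emit:
step_arm:
  increments:
    - {"dx": 0, "dy": 0, "dz": 0, "turn": 0, "hand": 0.4}
    - {"dx": 0, "dy": 0, "dz": 0, "turn": 0, "hand": 0}
    - {"dx": 0, "dy": 0, "dz": 0, "turn": 0, "hand": 0}
    - {"dx": 0, "dy": 0, "dz": 0, "turn": 0, "hand": 0}
    - {"dx": 0, "dy": 0, "dz": 0, "turn": 0, "hand": 0}

```text
clock: 13.98
eef_pos: [0.6417, -0.0651, 0.2064]
tcp_rot: [3.102, -0.468, 0.005]
wrist_force: [-4.2, -4.4, 2.0]
grip_width: 0.147
grip_force: 93.7
```

Emit:
step_arm:
  increments:
    - {"dx": 0, "dy": 0, "dz": 0, "turn": 0, "hand": 0}
    - {"dx": 0, "dy": 0, "dz": 0, "turn": 0, "hand": 0}
    - {"dx": 0, "dy": 0, "dz": 0, "turn": 0, "hand": 0}

```text
clock: 14.23
eef_pos: [0.6416, -0.0651, 0.2064]
tcp_rot: [3.102, -0.468, 0.005]
wrist_force: [-3.8, -5.1, 1.7]
grip_width: 0.151
grip_force: 93.7
```

```bash
python3 - <<'E'
from h import *
delta(.641,-.0625,.201,72.8); s=arm.state(); print(s['wrist_force'],s['ft_torque'],s['grip_width'])
E
```

```text
d [-1.4 -2.3  5.3] turn 0.0 cur ang -107.2 pos [ 0.6416 -0.0651  0.2064] q [-0.1   0.54  0.39  1.42 -0.   -2.94] t 14.2333
[-3.82556768 -5.09273252  1.67207875] [-1.14313799  0.82474105  0.0724092 ] 0.15119357193181993
```

The grip holds, but it sits about 5 mm high and pulls sideways by about 6 N. I'll re-seat it lower and centred.

Emit:
step_arm:
  increments:
    - {"dx": 0, "dy": 0, "dz": 0, "turn": 0, "hand": 0.4}
    - {"dx": 0, "dy": 0, "dz": 0, "turn": 0, "hand": 0.4}
    - {"dx": 0, "dy": 2.8, "dz": 0, "turn": 0, "hand": 0.4}
    - {"dx": 0, "dy": 0, "dz": 0, "turn": 0, "hand": 0.4}

```text
clock: 14.57
eef_pos: [0.6413, -0.0654, 0.2043]
tcp_rot: [-3.107, 0.466, -0.003]
wrist_force: [0.8, 0.5, -0.7]
grip_width: 0.402
grip_force: 0.0
```

```bash
python3 - <<'E'
from h import *
delta(.641,-.0651,.201,72.8); s=arm.state(); print(s['wrist_force'],s['ft_torque'],s['grip_width'])
E
```

```text
d [-0.4 -0.2  3.3] turn 0.1 cur ang -107.1 pos [ 0.6413 -0.0654  0.2043] q [-0.1   0.55  0.39  1.41  0.   -2.95] t 14.5667
[ 0.81585119  0.49926192 -0.66506865] [-0.01093557 -0.01719357 -0.02465425] 0.40239301682127143
```

Emit:
step_arm:
  increments:
    - {"dx": 0, "dy": 0, "dz": 3.5, "turn": 0, "hand": 0.4}
    - {"dx": 0, "dy": 0, "dz": 0, "turn": 0, "hand": 0}
    - {"dx": 0, "dy": 0, "dz": 0, "turn": 0, "hand": 0}
    - {"dx": 0, "dy": 0, "dz": 0, "turn": 0, "hand": 0}
    - {"dx": 0, "dy": 0, "dz": 0, "turn": 0, "hand": 0}

```text
clock: 14.98
eef_pos: [0.6407, -0.0648, 0.1995]
tcp_rot: [-3.106, 0.465, 0.001]
wrist_force: [0.5, 1.9, -0.5]
grip_width: 0.214
grip_force: 58.6
```

Emit:
step_arm:
  increments:
    - {"dx": 0, "dy": 0, "dz": 0.1, "turn": 5, "hand": 0}
    - {"dx": 0, "dy": 0, "dz": 0.1, "turn": 5, "hand": 0}
    - {"dx": 0, "dy": 0, "dz": 0, "turn": 0, "hand": 0}

```text
clock: 15.23
eef_pos: [0.6408, -0.0646, 0.1994]
tcp_rot: [-3.053, 0.736, 0.001]
wrist_force: [0.0, 1.8, -0.8]
grip_width: 0.212
grip_force: 58.8
```

```bash
python3 - <<'E'
from h import *
delta(.641,-.0651,.201,72.8); s=arm.state(); print(s['wrist_force'],s['ft_torque'],s['grip_width'],s['grip_force'],s['effort'][5])
E
```

```text
d [ 0.4  0.3 -1.6] turn -9.9 cur ang -117.1 pos [ 0.6408 -0.0646  0.1994] q [-0.1   0.55  0.38  1.4   0.   -2.77] t 15.2333
[ 0.03047014  1.8488081  -0.84756957] [ 0.58681033 -0.11202387 -0.0709888 ] 0.21181821848001764 58.77093851566315 0.51396444439888
```

The torque is fine, but the opening now reads 18 mm against 12.6 mm before. Either the fingers have caught something wider below the bar, or the bar sits askew. I'll check the knob's angle numerically.

```bash
python3 - <<'E'
from h import *
arm.snapshot('wrist')
s=arm.state();R=Rot.from_rotvec(s['tcp_rot']).as_matrix();a=np.arctan2(R[1,0],R[0,0])
for o in arm.outline_of('wrist','wing_knob'):
    r=o['region']; g=np.argwhere(r)[:,::-1].astype(np.float32); print(o['conf'],o['xy'],r.sum(),g.min(0),g.max(0))
    print(cv2.minAreaRect(g),cv2.fitLine(g,2,0,.01,.01).ravel())
P=np.array([[x,0,.198+.03] for x in(-.028,.028)])@Rot.from_euler('z',a).as_matrix().T+[.641,-.0648,0]
print('aligned ends',proj('wrist',P))
im=arm.snapshot('wrist'); c,rw=int(o['xy'][0]),int(o['xy'][1])
cv2.imwrite('pics/w6.png',im)
# coarse ascii of neighbourhood brightness
sub=cv2.cvtColor(im,6)[120:400:10,220:430:7]
for l in sub: print(''.join(' .:-=+*#%@'[min(9,v//20)] for v in l))
E
```

```text
0.66 [320.1, 318.4] 4582 [302. 255.] [342. 388.]
((322.0, 321.5), (133.0, 40.0), 90.0) [4.9510556e-03 9.9998772e-01 3.2227869e+02 3.2027914e+02]
0.33 [592.0, 334.2] 4961 [548. 294.] [639. 398.]
((605.6271362304688, 339.585693359375), (123.33768463134766, 53.77528381347656), 36.70285415649414) [  0.757485    0.6528526 598.1877    336.359    ]
aligned ends [[324.88734674 392.4309256 ]
 [325.46977046 270.97036089]]
#######################=##====
######################**::::::
*######################*:::::-
######****############=--:::::
###********#########===--:::::
***********########------:::::
*************##*-----------:::
:---********----------------::
:---****-----------------::---
::------------------:::-----=-
::::------------:::----=----==
::----------:::--=----==-=----
::------::=++:-----======-=---
----:-=+++++--------====-=--==
:-+----------    ----=-=-=-==-
+++----------    .------------
++*----------     ------------
+++----------     .-----------
++++++-=  -:       -. --------
+++++++: :-        --  ==--=++
+++++++  -- .      --  ===++++
+++++++  .- * -- : --  .+@@@@@
 .+++:      +.---=       @@-+ 
            %    +            
            %    -            
            %    =.           
           %%    ==           
           %%%=====:
```

The knob turned along and lines up with the fingers (cols 302–342, vertical). The tips must be on the wider hub just under the bar, so I'll regrasp 5 mm higher, on the flats.

Emit:
step_arm:
  increments:
    - {"dx": 0, "dy": 0, "dz": 0, "turn": 0, "hand": 0.4}
    - {"dx": 0, "dy": 0, "dz": 0, "turn": 0, "hand": 0.4}
    - {"dx": 0, "dy": 0, "dz": -5.5, "turn": 0, "hand": 0.4}
    - {"dx": 0, "dy": 0, "dz": 0, "turn": 0, "hand": 0.4}

```text
clock: 15.72
eef_pos: [0.6413, -0.0658, 0.2066]
tcp_rot: [3.054, -0.735, 0.003]
wrist_force: [0.2, 0.3, 0.6]
grip_width: 0.401
grip_force: 0.0
```

Emit:
step_arm:
  increments:
    - {"dx": 0, "dy": 0, "dz": 0, "turn": 0, "hand": 0}
    - {"dx": 0, "dy": 0, "dz": 0, "turn": 0, "hand": 0}
    - {"dx": 0, "dy": 0, "dz": 0, "turn": 0, "hand": 0}
    - {"dx": 0, "dy": 0, "dz": 0, "turn": 0, "hand": 0}
    - {"dx": 0, "dy": 0, "dz": 0, "turn": 0, "hand": 0}

```text
clock: 16.13
eef_pos: [0.6417, -0.0651, 0.2067]
tcp_rot: [-3.054, 0.734, -0.005]
wrist_force: [-0.4, 1.2, 5.5]
grip_width: 0.153
grip_force: 61.8
```

```bash
python3 - <<'E'
from h import *
delta(.641,-.0651,.201,72.8); s=arm.state(); print(s['wrist_force'],s['ft_torque'],s['grip_width'],s['grip_force'],s['effort'][5])
E
```

```text
d [-0.6  0.3  5.7] turn -9.8 cur ang -117.0 pos [ 0.6417 -0.0651  0.2067] q [-0.1   0.54  0.39  1.42  0.   -2.77] t 16.1333
[-0.41726275  1.22420447  5.53039882] [ 0.28602012 -0.02081818 -0.01060777] 0.1525474748736426 61.80023845285177 -0.012296005734242499
```

Now it's on the flats: about 13 mm at 62 N. Turning clockwise.

Emit:
step_arm:
  increments:
    - {"dx": 0, "dy": 0, "dz": 0.1, "turn": 7, "hand": 0}
    - {"dx": 0, "dy": 0, "dz": 0.1, "turn": 7, "hand": 0}
    - {"dx": 0, "dy": 0, "dz": 0.1, "turn": 7, "hand": 0}
    - {"dx": 0, "dy": 0, "dz": 0.1, "turn": 7, "hand": 0}
    - {"dx": 0, "dy": 0, "dz": 0.2, "turn": 7, "hand": 0}

```text
clock: 16.55
eef_pos: [0.6417, -0.065, 0.2061]
tcp_rot: [-2.686, 1.626, -0.005]
wrist_force: [0.6, 1.5, 6.3]
grip_width: 0.144
grip_force: 62.0
```

Emit:
step_arm:
  increments:
    - {"dx": 0, "dy": 0, "dz": 0.1, "turn": 7, "hand": 0}
    - {"dx": 0, "dy": 0, "dz": 0.1, "turn": 7, "hand": 0}
    - {"dx": 0, "dy": 0, "dz": 0.1, "turn": 7, "hand": 0}
    - {"dx": 0, "dy": 0, "dz": 0.1, "turn": 7, "hand": 0}
    - {"dx": 0, "dy": 0, "dz": 0.2, "turn": 7, "hand": 0}

```text
clock: 16.97
eef_pos: [0.6418, -0.065, 0.2056]
tcp_rot: [-2.072, 2.358, -0.004]
wrist_force: [1.7, 1.0, 5.7]
grip_width: 0.144
grip_force: 62.0
```

```bash
cat > st.py <<'E'
from h import *
delta(.641,-.0651,.201,72.8); s=arm.state(); print(np.round(s['wrist_force'],1),np.round(s['ft_torque'],3),s['grip_width'],s['grip_force'],s['effort'][5])
E
python3 st.py
```

```text
d [0.2 0.8 4.6] turn -80.2 cur ang 172.6 pos [ 0.6418 -0.065   0.2056] q [-0.1   0.54  0.39  1.41  0.   -1.54] t 16.9667
[1.7 1.  5.7] [0.246 0.015 0.088] 0.14427477143610865 61.977121168747544 -1.1217382550239563
```

Emit:
step_arm:
  increments:
    - {"dx": 0, "dy": 0, "dz": 0.1, "turn": 5, "hand": 0}
    - {"dx": 0, "dy": 0, "dz": 0.1, "turn": 5, "hand": 0}
    - {"dx": 0, "dy": 0, "dz": 0.1, "turn": 5, "hand": 0}
    - {"dx": 0, "dy": 0, "dz": 0.1, "turn": 5, "hand": 0}

```text
clock: 17.3
eef_pos: [0.6418, -0.065, 0.2052]
tcp_rot: [-1.634, 2.68, -0.003]
wrist_force: [0.5, 1.9, 6.2]
grip_width: 0.149
grip_force: 61.9
```

```bash
python3 st.py
```

```text
d [0.4 0.7 4.2] turn 79.9 cur ang 152.7 pos [ 0.6418 -0.065   0.2052] q [-0.1   0.54  0.39  1.41  0.   -1.2 ] t 17.3
[0.5 1.9 6.2] [ 0.216 -0.021  0.003] 0.1486425425416179 61.87522318214178 -0.7851875759661198
```

Emit:
step_arm:
  increments:
    - {"dx": 0, "dy": 0, "dz": 0.1, "turn": 5, "hand": 0}
    - {"dx": 0, "dy": 0, "dz": 0.1, "turn": 5, "hand": 0}
    - {"dx": 0, "dy": 0, "dz": 0.1, "turn": 5, "hand": 0}

```text
clock: 17.55
eef_pos: [0.6418, -0.065, 0.205]
tcp_rot: [-1.27, 2.87, -0.002]
wrist_force: [1.1, 0.4, 6.6]
grip_width: 0.15
grip_force: 61.9
```

```bash
python3 st.py
```

```text
d [0.6 0.6 4. ] turn 64.9 cur ang 137.7 pos [ 0.6418 -0.065   0.205 ] q [-0.1   0.54  0.39  1.41  0.   -0.93] t 17.55
[1.1 0.4 6.6] [ 0.251 -0.024  0.062] 0.14969945771030232 61.89507876522839 -0.7854499854147434
```

Emit:
step_arm:
  increments:
    - {"dx": 0, "dy": 0, "dz": 0.1, "turn": 5, "hand": 0}
    - {"dx": 0, "dy": 0, "dz": 0.1, "turn": 5, "hand": 0}
    - {"dx": 0, "dy": 0, "dz": 0.1, "turn": 5, "hand": 0}

```text
clock: 17.8
eef_pos: [0.6419, -0.0651, 0.2047]
tcp_rot: [-0.884, 3.011, -0.002]
wrist_force: [0.9, 1.4, 6.2]
grip_width: 0.148
grip_force: 61.9
```

```bash
python3 st.py
```

```text
d [0.7 0.4 3.7] turn 49.9 cur ang 122.7 pos [ 0.6419 -0.0651  0.2047] q [-0.1   0.54  0.39  1.41  0.   -0.67] t 17.8
[0.9 1.4 6.2] [ 0.259 -0.013  0.079] 0.14822021069018185 61.903674295172095 -0.7854769192636013
```

Emit:
step_arm:
  increments:
    - {"dx": 0, "dy": 0, "dz": 0.1, "turn": 5, "hand": 0}
    - {"dx": 0, "dy": 0, "dz": 0.1, "turn": 5, "hand": 0}
    - {"dx": 0, "dy": 0, "dz": 0.1, "turn": 5, "hand": 0}

```text
clock: 18.05
eef_pos: [0.6419, -0.0651, 0.2045]
tcp_rot: [-0.486, 3.1, -0.001]
wrist_force: [0.9, 0.4, 7.0]
grip_width: 0.152
grip_force: 68.6
```

```bash
python3 st.py
```

```text
d [0.9 0.3 3.5] turn 35.0 cur ang 107.8 pos [ 0.6419 -0.0651  0.2045] q [-0.1   0.54  0.39  1.41  0.   -0.41] t 18.05
[0.9 0.4 7. ] [ 0.099 -0.01   1.417] 0.15197498612808624 68.63570462912321 0.5212028324604034
```

Emit:
step_arm:
  increments:
    - {"dx": 0, "dy": 0, "dz": 0.1, "turn": 5, "hand": 0}
    - {"dx": 0, "dy": 0, "dz": 0.1, "turn": 5, "hand": 0}

```text
clock: 18.22
eef_pos: [0.6438, -0.0644, 0.205]
tcp_rot: [-0.223, 3.125, -0.0]
wrist_force: [2.2, 0.2, 3.1]
grip_width: 0.15
grip_force: 142.5
```

```bash
python3 st.py
```

```text
d [ 2.9 -0.3  4. ] turn 25.4 cur ang 98.2 pos [ 0.6438 -0.0644  0.205 ] q [-0.1   0.54  0.39  1.41  0.   -0.24] t 18.2167
[2.2 0.2 3.1] [ 0.024 -0.751  1.952] 0.15031887902817048 142.51319540664554 1.0570931062102318
```

Emit:
step_arm:
  increments:
    - {"dx": 0, "dy": 0, "dz": 0.1, "turn": 4, "hand": 0}
    - {"dx": 0, "dy": 0, "dz": 0, "turn": 4, "hand": 0}

```text
clock: 18.38
eef_pos: [0.644, -0.0644, 0.2052]
tcp_rot: [-0.011, 3.132, -0.001]
wrist_force: [3.2, -1.7, 5.7]
grip_width: 0.152
grip_force: 208.9
```

```bash
python3 st.py
```

```text
d [ 3.1 -0.7  4.1] turn 17.6 cur ang 90.4 pos [ 0.644  -0.0644  0.2052] q [-0.1   0.54  0.39  1.41  0.   -0.11] t 18.3833
[ 3.2 -1.7  5.7] [ 0.131 -1.097  4.434] 0.15211125014966276 208.87597728520632 3.7265997380018234
```

The stop came near tool angle 108–112°: torque jumped to 1.4 N m, and I had batched past it. I'll turn back to relieve it, regrasp square, and find the stop again in fine steps.

Emit:
step_arm:
  increments:
    - {"dx": 0, "dy": 0, "dz": 0, "turn": -6, "hand": 0}
    - {"dx": 0, "dy": 0, "dz": 0, "turn": -6, "hand": 0}
    - {"dx": 0, "dy": 0, "dz": 0, "turn": -6, "hand": 0}
    - {"dx": 0, "dy": 0, "dz": 0, "turn": 0, "hand": 0}

```text
clock: 18.72
eef_pos: [0.6419, -0.0651, 0.2045]
tcp_rot: [-0.5, 3.097, -0.002]
wrist_force: [-0.1, 1.2, 7.4]
grip_width: 0.152
grip_force: 67.5
```

```bash
python3 st.py
```

```text
d [0.9 0.3 3.5] turn 35.5 cur ang 108.3 pos [ 0.6419 -0.0651  0.2045] q [-0.1   0.54  0.39  1.41 -0.   -0.42] t 18.7167
[-0.1  1.2  7.4] [0.115 0.124 1.147] 0.15177467280780696 67.51627248711884 0.43159743770956993
```

Emit:
step_arm:
  increments:
    - {"dx": 0, "dy": 0, "dz": 0, "turn": -1, "hand": 0}
    - {"dx": 0, "dy": 0, "dz": 0, "turn": 0, "hand": 0}

```text
clock: 18.88
eef_pos: [0.6419, -0.065, 0.2045]
tcp_rot: [-0.521, 3.094, -0.002]
wrist_force: [0.9, 0.4, 7.8]
grip_width: 0.15
grip_force: 63.8
```

```bash
python3 st.py
```

```text
d [0.9 0.3 3.5] turn 36.3 cur ang 109.1 pos [ 0.6419 -0.065   0.2045] q [-0.1   0.54  0.39  1.41 -0.   -0.43] t 18.8833
[0.9 0.4 7.8] [0.162 0.158 0.813] 0.149657820770584 63.76811496913433 0.7175914384424686
```

Emit:
step_arm:
  increments:
    - {"dx": 0, "dy": 0, "dz": 0, "turn": -1, "hand": 0}
    - {"dx": 0, "dy": 0, "dz": 0, "turn": 0, "hand": 0}

```text
clock: 19.05
eef_pos: [0.6419, -0.065, 0.2045]
tcp_rot: [-0.547, 3.089, -0.002]
wrist_force: [0.5, 1.2, 7.4]
grip_width: 0.147
grip_force: 61.9
```

```bash
python3 st.py
```

```text
d [0.9 0.3 3.5] turn 37.3 cur ang 110.1 pos [ 0.6419 -0.065   0.2045] q [-0.1   0.54  0.39  1.41  0.   -0.45] t 19.05
[0.5 1.2 7.4] [0.181 0.143 0.404] 0.14663157821909867 61.89062395133078 0.33688561990857124
```

Emit:
step_arm:
  increments:
    - {"dx": 0, "dy": 0, "dz": 0, "turn": -1, "hand": 0}
    - {"dx": 0, "dy": 0, "dz": 0, "turn": 0, "hand": 0}

```text
clock: 19.22
eef_pos: [0.6419, -0.065, 0.2045]
tcp_rot: [-0.572, 3.085, -0.001]
wrist_force: [1.0, 0.8, 7.0]
grip_width: 0.148
grip_force: 61.4
```

```bash
python3 st.py
```

```text
d [0.9 0.3 3.5] turn 38.2 cur ang 111.0 pos [ 0.6419 -0.065   0.2045] q [-0.1   0.54  0.39  1.41  0.   -0.47] t 19.2167
[1.  0.8 7. ] [0.282 0.226 0.025] 0.1478218599362758 61.356242168694735 -0.051805232651531696
```

Emit:
step_arm:
  increments:
    - {"dx": 0, "dy": 0, "dz": 0, "turn": -2, "hand": 0}
    - {"dx": 0, "dy": 0, "dz": 0, "turn": 0, "hand": 0}

```text
clock: 19.38
eef_pos: [0.6419, -0.0651, 0.2046]
tcp_rot: [-0.626, 3.074, -0.001]
wrist_force: [0.8, 1.8, 8.3]
grip_width: 0.147
grip_force: 61.4
```

```bash
python3 st.py
```

```text
d [0.8 0.3 3.6] turn 40.2 cur ang 113.0 pos [ 0.6419 -0.0651  0.2046] q [-0.1   0.54  0.39  1.41  0.   -0.5 ] t 19.3833
[0.8 1.8 8.3] [0.246 0.23  0.096] 0.14707550589090815 61.362937493249774 -0.12955909129232168
```

The torque passes zero at 111°, and the loading and unloading curves agree, so the grip did not slip. The target is 201°, an 88° anticlockwise turn from here, rising about 1.5 mm.

Emit:
step_arm:
  increments:
    - {"dx": 0, "dy": 0, "dz": -0.1, "turn": -7, "hand": 0}
    - {"dx": 0, "dy": 0, "dz": -0.1, "turn": -7, "hand": 0}
    - {"dx": 0, "dy": 0, "dz": -0.1, "turn": -7, "hand": 0}
    - {"dx": 0, "dy": 0, "dz": -0.1, "turn": -7, "hand": 0}
    - {"dx": 0, "dy": 0, "dz": -0.2, "turn": -7, "hand": 0}

```text
clock: 19.8
eef_pos: [0.6418, -0.065, 0.2052]
tcp_rot: [-1.528, 2.741, -0.003]
wrist_force: [0.4, 1.4, 7.4]
grip_width: 0.151
grip_force: 61.2
```

Emit:
step_arm:
  increments:
    - {"dx": 0, "dy": 0, "dz": -0.1, "turn": -7, "hand": 0}
    - {"dx": 0, "dy": 0, "dz": -0.1, "turn": -7, "hand": 0}
    - {"dx": 0, "dy": 0, "dz": -0.1, "turn": -7, "hand": 0}
    - {"dx": 0, "dy": 0, "dz": -0.1, "turn": -7, "hand": 0}
    - {"dx": 0, "dy": 0, "dz": -0.2, "turn": -7, "hand": 0}

```text
clock: 20.22
eef_pos: [0.6418, -0.065, 0.2058]
tcp_rot: [-2.282, 2.155, -0.005]
wrist_force: [0.1, 2.1, 6.8]
grip_width: 0.148
grip_force: 61.3
```

Emit:
step_arm:
  increments:
    - {"dx": 0, "dy": 0, "dz": -0.1, "turn": -6, "hand": 0}
    - {"dx": 0, "dy": 0, "dz": -0.1, "turn": -6, "hand": 0}
    - {"dx": 0, "dy": 0, "dz": -0.1, "turn": -6, "hand": 0}
    - {"dx": 0, "dy": 0, "dz": 0, "turn": 0, "hand": 0}
    - {"dx": 0, "dy": 0, "dz": 0, "turn": 0, "hand": 0}

```text
clock: 20.63
eef_pos: [0.6417, -0.065, 0.206]
tcp_rot: [-2.587, 1.778, -0.005]
wrist_force: [-0.1, 1.5, 7.7]
grip_width: 0.147
grip_force: 61.5
```

```bash
python3 st.py; python3 - <<'E'
from h import *
arm.snapshot('wrist')
s=arm.state();R=Rot.from_rotvec(s['tcp_rot']).as_matrix();a=np.arctan2(R[1,0],R[0,0])
o=arm.outline_of('wrist','wing_knob')[0];g=np.argwhere(o['region'])[:,::-1].astype(np.float32);print(o['conf'],o['xy'],cv2.fitLine(g,2,0,.01,.01).ravel()[:2])
# apron still hanging?
arm.snapshot('top')
print('expect apron top px',proj('top',[[.5025,-.0444,.14]]),[(round(o['conf'],2),np.round(o['xy'])) for o in arm.outline_of('top','apron')])
arm.snapshot('side')
print('side',proj('side',[[.5025,-.0444,.14]]),[(round(o['conf'],2),np.round(o['xy']),o['region'].sum()) for o in arm.outline_of('side','apron')])
E
```

```text
d [-0.2  0.7  5. ] turn -51.8 cur ang -159.0 pos [ 0.6417 -0.065   0.206 ] q [-0.1   0.54  0.39  1.41  0.   -2.04] t 20.6333
[-0.1  1.5  7.7] [0.161 0.108 0.081] 0.14677619594700667 61.49413770905028 -0.001366055839753244
0.65 [321.4, 312.6] [0.00882491 0.9999611 ]
expect apron top px [[379.87637677 262.14113997]] [(0.9, array([241., 322.])), (0.66, array([371., 263.])), (0.66, array([364., 306.]))]
side [[310.6472487  273.80911288]] [(0.92, array([232., 213.]), np.int64(816)), (0.83, array([311., 272.]), np.int64(607)), (0.72, array([252., 306.]), np.int64(752)), (0.35, array([382., 250.]), np.int64(106))]
```

The tool is at 201°, the knob is aligned in the grip, and the apron still hangs on the bar. Handing in.

```bash
python3 -c "
from workcell import arm
print(arm.job_done())"
```

```text
the job is handed in; nothing more can be done
None
```

The apron hangs astride the bar, released. The knob was screwed down to its stop, backed off a quarter turn (90° by the tool angle) and is still held; the job was handed in at about 21 s, and no verdict was shown.

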